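Load the jar warmer and set its selector

ROBOT

A 7-joint arm with a two-finger parallel gripper is mounted at the origin on the work surface. World frame = base frame: x ahead of the robot, y to its left, z up, the work surface at z = 0. Lengths are in m, angles in rad, forces in N, time in s.
With the tool pointing down it reaches from about 0.425 to 1.025 m from the base axis. Payload 9.4 kg.
Tool frame: the origin (TCP) lies at the very end of the fingers, on their centre line; the grasp point (between the pads) lies 19 mm behind it (env.pinch_z is the distance from the TCP to the grasp point, in m); z points along the fingers, x is the direction in which the jaws open and shut, and the axes are right-handed (so a half turn about z gives the same grasp; the last joint's range is limited). The gripper opens to 93 mm and grips with 3 to 60 N. Pads are 15 mm wide; open, the fingers measure 128 mm over their backs; the gripper's body (75 mm by 188 mm) begins 65 mm behind the grasp point.
Start: joints at [-1.223, 0.599, -0.003, 1.599, 0.002, 0.943, -0.08], TCP at [0.299, 0.661, 0.219] pointing down, gripper open.
Joint ranges: [-2.57, 2.57], [-0.35, 1.97], [-1.29, 1.29], [0.11, 2.56], [-1.05, 4.19], [0.11, 1.86], [-2.63, 2.63]. Speed limits (rad/s): [2.22, 2.22, 3.01, 3.01, 3.14, 3.14, 3.14].

INTERFACE

Orientations are given as a unit quaternion [w, x, y, z].
In Python, from workcell import sensors, imaging, finish_job, env gives the robot as it stands. The module is installed in compiled form; this text tells all that it offers.
- The arm moves only by the tool play_rows, never from a script. Its argument "targets" is a list that holds one entry, the list of rows, each a list of 7 numbers: the turn, a rotation vector about the tool's x, y, z in rad, then the shift along the tool's x, y, z in mm, then the opening in per cent of the stroke, from 0 (shut) to 100 (fully open). A call has 1 to 10 rows; each row is the pose to reach, as a shift and turn from the pose commanded when the call began, along the tool's axes at that moment; what a row does not reach only later rows make up. A row lasts 1/10 s, in which the tool goes at most 50 mm and 8.59 degrees, less where a joint would pass 70% of its speed; a pose out of reach is approached as far as the arm can. A call with a gripper value outside its range is refused whole. The fingers move at their own pace and stop on an object; "force" is the grip in N (left out, the last holds). Time passes only in rows, so rows that repeat a pose let the fingers close. It gives the time, the measured TCP pose, the force and the opening at its end, in the units of the state.
- sensors.state(): the state, without advancing time (a new reading comes with each control period).
- imaging.read_camera(name): name is "scene" or "top" or "wrist"; returns the picture (384x512x3 uint8, blue, green, red); there is no depth.
- imaging.camera_model(name): a dict with "K" (3x3 intrinsics, pixels), "D" ([k1, k2, p1, p2, k3] as OpenCV has them; the pictures are not rectified), "position" and "orientation" of the camera in the world. Camera axes: x right, y up, looking along -z (the intrinsics and any distortion apply to the point x, -y, -z); pixel columns grow to the right and rows downward; lengths in m; the calibration is good to about 2 mm. A picture is of the moment at which its call begins: read the wrist's pose just before it. camera_model takes no time and is no camera call; for the wrist camera it gives the pose at the moment of the call.
- finish_job(): hands the job in, once; it reports no verdict.
The state is a dict: "time_s": time; "joints": joint angles; "qvel": joint speeds; "joint_efforts": joint torques, N m; "ee_pos": TCP position; "orientation": TCP orientation; "contact_force": force on the tool from outside, world axes, zero at the start; "moment": the same for the moment, N m; "grip_width": finger opening in m.
Only numpy, scipy, OpenCV 4.12 (cv2) and the standard library are available. Lean on these libraries where they do the work, as an engineer would, in place of code of your own. Each camera call takes 0.05 s, during which the arm holds its last target. There are 200 camera calls.

TASK

One jar already stands in the left cell of the warmer: stand the other jar upright in the empty cell beside it, setting it down gently. Then turn the selector knob on the sloped panel clockwise until its pointer clicks home at the three-dot mark, without ever going on to the four-dot mark, and let go of it. Leave the first jar in its cell and the other things on the bench where they stand.

Things in the scene. Friction and masses are not known exactly. Their poses are not given: they have to be found in the camera images.
- warmer: Grey bench-top jar warmer, fixed, 166 mm deep (x) by 340 wide (y) by 120 high. Origin under it on the bench; x to its back, y to its left, z up. Left part: aluminium well of two cells side by side along y, each 80 by 80 mm inside, floor 25 mm above the bench, outer walls 5 mm thick up to 70 mm, dividing wall up to 63 mm. Right part (y -170 to -30 mm): wedge-shaped pod with a sloped panel.
- cell_left (a point): Centre of the left cell's floor; jar_b stands there (25 mm above the bench, at x 0, y +124.5 mm of the warmer).
- cell_right (a point): Centre of the empty right cell's floor (25 mm above the bench, at x 0, y +39.5 mm of the warmer).
- panel_axis (a point): Where the knob's axis meets the sloped panel (x -20, y -100, z 85 mm of the warmer). z: out of the panel, leaning 30 degrees from vertical towards the warmer's front (-x); x: straight up the slope; y: the warmer's y. The panel is 140 mm square, 50 mm high at the front edge, 120 mm at the back. Marks: rows of 1 to 4 small white dots, 53 mm from the axis.
- mark3 (a point): Middle of the three-dot mark, on the panel, 53 mm from the axis, 25 degrees clockwise from straight up the slope.
- selector (a joint): Knob angle, rad, growing clockwise seen on the panel. Marks: one dot 0, two dots 0.873, three dots 1.745, four dots 2.618; stops 0.1 beyond the ends. At 0 the pointer lies 75 degrees left (anticlockwise) of straight up the slope. Starts at one or two. A spring detent pulls it to the nearest mark with up to 0.15 N m; crests half-way: let go between marks, it springs to one.
- selector_grip (a point): On the knob's axis at the height to grip, 37 mm out from the panel. z: out of the panel; x: towards the pointer; y: across the bar. Black bar grip 16 mm thick, reaching 34 mm to its blunt end and 30 mm to its wedge-shaped pointer end (white line on top), from 23 mm below to 11 mm above this point; below it a skirt of 64 mm diameter that turns with it, on a fixed disc of 80 mm.
- jar_a: The jar to load, standing upright on the bench: closed, amber glass with a metal lid, a plain cylinder of 54 mm diameter, 100 mm high, 0.18 to 0.33 kg. Origin at the centre of its underside, z up.
- jar_b: A jar like jar_a that already stands in the warmer's left cell, 85 mm from the centre of the empty cell, its lid 125 mm above the bench. It stays there.
- crock: Bystander: white ceramic crock full of hand tools, 116 mm diameter, 115 mm high, tools rising to 210 mm. Origin under its centre.
- bench_pin: Bystander: wooden block, 60 x 200 x 35 mm (its y the longest). Origin under its centre.
- brick: Bystander: fire brick, 115 x 160 x 50 mm. Origin under its centre.
- sizer: Bystander: tapered steel ring mandrel standing on a round foot of 90 mm diameter, 150 mm high. Origin under its centre.
Things that resemble listed ones, but are neither listed nor needed, are in the scene too. What is shaped like the jar_b but green, purple or turquoise is not meant.

How it is judged:
By the outcome, as a careful person would: the job done as asked, in the order asked, and still so for the second after the job is handed in, with the robot touching nothing.
It also fails if it takes over 59 s, if anything falls off the work surface, if the arm or the gripper's body presses on something with over 40 N, if the wrist force passes 120 N, or if a joint passes its speed limit or range.

## Working session

There is one attempt and no reset: what is moved stays moved. The work goes in short steps, Python scripts to look and compute and a tool call to move; the robot and the scene stay as the last step left them, time stands still between calls to the robot, and variables do not carry over. Pictures are saved under pics/ and viewed, about 8 in all and at most 12, crops included, and the job is handed in when it is done.

Besides the shell and the picture viewer there is one more tool, called after "Emit:" by a JSON object that holds its "method" and its "body". play_rows: Moves the arm, as the interface text tells. Its arguments: {"type":"object","properties":{"targets":{"type":"array","items":{"type":"array","items":{"type":"array","items":{"type":"number"}}}},"force":{"type":"number"}},"required":["targets"]}

```bash
mkdir -p pics; ls
cat > h.py <<'E'
import numpy as np, cv2
from scipy.spatial.transform import Rotation as R
from workcell import sensors, imaging, finish_job, env
def q2R(q): return R.from_quat([q[1],q[2],q[3],q[0]]).as_matrix()
def ray(m,u,v):
    K=np.array(m["K"],float);D=np.array(m["D"],float)
    p=cv2.undistortPoints(np.array([[[u,v]]],float),K,D)[0,0]
    d=q2R(m["orientation"])@np.array([p[0],-p[1],-1.]);return np.array(m["position"]),d/np.linalg.norm(d)
def onz(m,u,v,z):
    o,d=ray(m,u,v);return o+d*(z-o[2])/d[2]
def proj(m,P):
    p=q2R(m["orientation"]).T@(np.array(P,float)-np.array(m["position"]))
    return cv2.projectPoints(np.array([[p[0],-p[1],-p[2]]]),np.zeros(3),np.zeros(3),np.array(m["K"],float),np.array(m["D"],float))[0][0,0]
E
python3 - <<'E'
from h import *
for n in ["scene","top"]:
    cv2.imwrite(f"pics/{n}0.png",imaging.read_camera(n)); m=imaging.camera_model(n); print(n,m)
s=sensors.state();print(s["time_s"],s["ee_pos"],s["orientation"],s["grip_width"],env.pinch_z)
a=cv2.imread("pics/scene0.png");b=cv2.imread("pics/top0.png")
cv2.imwrite("pics/st.png",cv2.resize(np.vstack([a,b]),None,fx=.78,fy=.78))
E
```

```text
pics
scene {'K': array([[352.73007993,   0.        , 256.18319318],
       [  0.        , 352.73007993, 192.02444638],
       [  0.        ,   0.        ,   1.        ]]), 'D': array([0.02930797, 0.        , 0.        , 0.        , 0.        ]), 'position': array([0.93570192, 0.46067008, 0.78685842]), 'orientation': array([0.26122777, 0.09794593, 0.35041887, 0.89407676])}
top {'K': array([[372.63924099,   0.        , 247.83848394],
       [  0.        , 372.63924099, 190.50851893],
       [  0.        ,   0.        ,   1.        ]]), 'D': array([-0.03442348,  0.        ,  0.        ,  0.        ,  0.        ]), 'position': array([ 0.47359687, -0.06950044,  1.33357489]), 'orientation': array([ 0.70911285,  0.03252459, -0.03612055, -0.70341768])}
0.1 [0.29862084 0.66016997 0.21787693] [ 4.15610001e-04  8.40261757e-01  5.42180518e-01 -5.42250894e-04] 0.0929789287670902 0.0188
```

View pics/scene0.png

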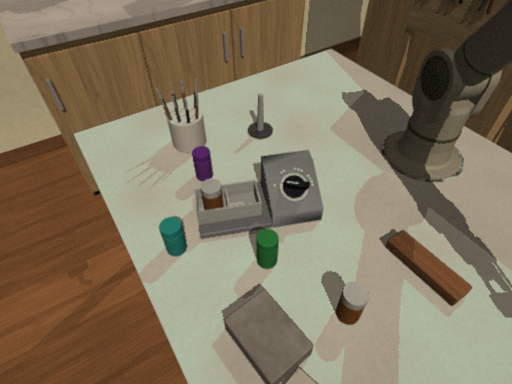

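View pics/top0.png

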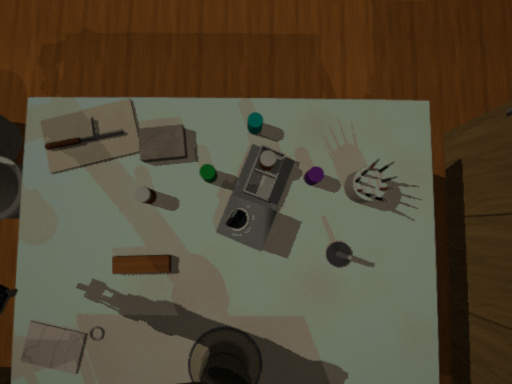

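The scene view shows amber jar_a at (351,303), jar_b in the well at (212,195), and the knob at (296,186). Green (267,248), teal (174,237) and purple (203,163) are decoys. In the top view jar_a is at (145,195) and the warmer at about (257,195). Only the amber jar with the metal lid standing on the bench fits jar_a, and the crop will confirm it.

Run:
```python
from h import *
a=cv2.imread("pics/scene0.png");b=cv2.imread("pics/top0.png")
c1=cv2.resize(b[135:255,205:305],None,fx=4,fy=4,interpolation=cv2.INTER_CUBIC)  #400x480
c2=cv2.resize(a[270:335,320:385],(260,260),interpolation=cv2.INTER_CUBIC)
c3=cv2.resize(b[175:220,125:170],(220,220),interpolation=cv2.INTER_CUBIC)
o=np.zeros((480,660,3),np.uint8);o[:,:400]=c1;o[:260,400:]=c2;o[260:,400:620]=c3
cv2.imwrite("pics/crop1.png",o)
s=cv2.resize(a[140:245,185:330],None,fx=5,fy=5,interpolation=cv2.INTER_CUBIC);cv2.imwrite("pics/crop2.png",s)
```

```text
(no output)
```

View pics/crop1.png

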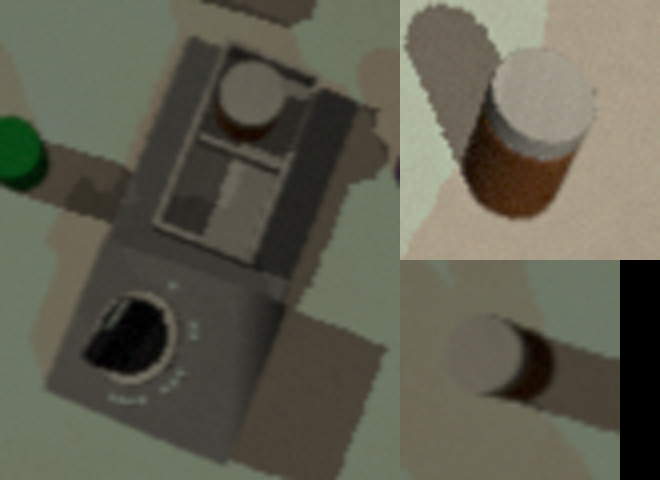

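View pics/crop2.png

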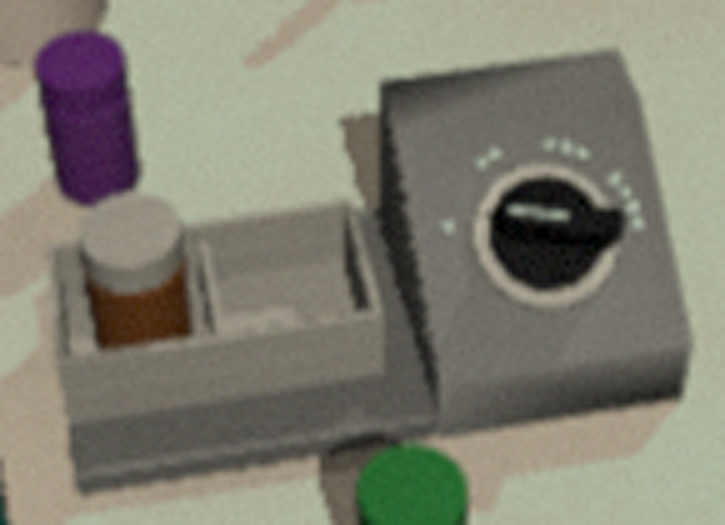

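Crop check: jar_a is amber glass with a grey lid, at top (142,194) and scene (356,295). The knob's white line points at the one-dot mark. Next I fit the warmer pose from the well's rim corners, the dots and jar_b's lid in both views.

```bash
cat > fit.py <<'E'
from h import *
from scipy.optimize import least_squares
ms,mt=imaging.camera_model("scene"),imaging.camera_model("top")
c30,s30=np.cos(np.pi/6),.5
def panel(phi,r,h=0): 
    phi=np.radians(phi);return np.array([-.02,-.1,.085])+r*np.cos(phi)*np.array([c30,0,s30])+r*np.sin(phi)*np.array([0,1,0])+h*np.array([-.5,0,c30])
pts={'BL':(.045,.1695,.07),'BR':(.045,-.0055,.07),'FR':(-.045,-.0055,.07),'FL':(-.045,.1695,.07),'jb':(0,.1245,.125)}
for i,a in enumerate([75,25,-25,-75]): pts['d%d'%(i+1)]=panel(a,.053)
S={'BL':(52,250),'BR':(350,203),'FR':(382,305),'FL':(68,358),'d1':(448,227),'d2':(488,158),'d3':(567,150),'d4':(627,200),'jb':(132,233)}
T={'BL':(318,82),'BR':(252,262),'FR':(155,225),'FL':(222,48),'d1':(172,285),'d2':(195,330),'d3':(172,380),'d4':(127,398),'jb':(252,92)}
def W(p,P): c,s=np.cos(p[2]),np.sin(p[2]);return np.array([p[0]+c*P[0]-s*P[1],p[1]+s*P[0]+c*P[1],P[2]])
obs=[(ms,k,np.array(v)/5+[185,140]-.4) for k,v in S.items()]+[(mt,k,np.array(v)/4+[205,135]-.4) for k,v in T.items()]
f=lambda p:np.concatenate([(proj(m,W(p,pts[k]))-o) for m,k,o in obs])
E
python3 - <<'E'
from fit import *
r=least_squares(f,[.5,-.1,-1.93],loss='soft_l1',x_scale=[.01,.01,.01])
p=r.x;print(p,np.degrees(p[2]))
for (m,k,o),e in zip(obs,f(p).reshape(-1,2)):print('S' if m is ms else 'T',k,e.round(1))
np.save("p.npy",p)
print("cell_r",W(p,(0,.0395,.025)),"jb",W(p,pts['jb']),"grip",W(p,panel(0,0,.037)))
print("jar_a top",onz(mt,142.0,194.0,.1),"scene",onz(ms,355.6,294.2,.1))
print("green",onz(mt,208,172,.1),"jb",onz(mt,267.6,157.6,.125),onz(ms,211,186.2,.125))
E
```

```text
[ 0.58440176 -0.10090203 -1.92689642] -110.40303251412094
S BL [-1.2  0. ]
S BR [ 0.7 -0.2]
S FR [1.2 2.7]
S FL [-1.3  3. ]
S d1 [0.6 0.5]
S d2 [0.3 0.7]
S d3 [ 0.2 -0.1]
S d4 [0.8 0.1]
S jb [-1.2 -1.4]
T BL [ 0.8 -2.1]
T BR [-0.5  0.3]
T FR [-1.   0.1]
T FL [ 0.4 -2.8]
T d1 [0.4 0.5]
T d2 [0.  0.4]
T d3 [0.9 0.7]
T d4 [0.6 1.1]
T jb [ 1.5 -0.1]
cell_r [ 0.62142367 -0.11467258  0.025     ] jb [ 0.70109107 -0.14430542  0.125     ] grip [ 0.50409734 -0.02995522  0.11704294]
jar_a top [0.5791967  0.27673218 0.1       ] scene [0.58213908 0.27881461 0.1       ]
green [0.65483686 0.05830649 0.1       ] jb [ 0.70065655 -0.13934269  0.125     ] [ 0.70072296 -0.13820849  0.125     ]
```

Emit:
{"method": "play_rows", "body": {"targets": [[[0,0,-0.02,-25,45,0,100],[0,0,-0.05,-60,105,0,100],[0,0,-0.068,-90,160,0,100],[0,0,-0.068,-115,205,0,100],[0,0,-0.068,-140,250,0,100],[0,0,-0.068,-165,295,0,100],[0,0,-0.068,-190,340,0,100],[0,0,-0.068,-210,375,0,100],[0,0,-0.068,-225,400,0,100],[0,0,-0.068,-232,413,0,100]]]}}

```text
time_s: 1.1
ee_pos: [0.5821, 0.2735, 0.2184]
orientation: [0.001, 0.823, 0.568, -0.0]
contact_force: [-0.3, -0.1, -0.0]
grip_width: 0.093
```

Run:
```python
from h import *
s=sensors.state();m=imaging.camera_model("wrist");im=imaging.read_camera("wrist")
print(s["time_s"],s["ee_pos"],s["joints"],s["contact_force"]);Rt=q2R(s["orientation"]);print(Rt)
print("cam pos in tool",Rt.T@(m["position"]-s["ee_pos"]),"look",Rt.T@q2R(m["orientation"])@[0,0,-1])
print(proj(m,[.580,.278,.1]))
cv2.imwrite("pics/w1.png",im)
```

```text
1.1 [0.58213484 0.27352305 0.21840193] [-0.51933506  0.49999758 -0.01385883  1.79631946  0.01194656  0.84594938
  0.66915277] [-0.27286611 -0.08692837 -0.04064492]
[[ 3.54351997e-01  9.35111886e-01  6.49769095e-04]
 [ 9.35110169e-01 -3.54349759e-01 -2.28491160e-03]
 [-1.90640248e-03  1.41726868e-03 -9.99997178e-01]]
cam pos in tool [ 0.00046593 -0.07645691 -0.16572563] look [-7.39822584e-04  2.72992572e-01  9.62015856e-01]
[261.74247616 185.4524354 ]
```

View pics/w1.png

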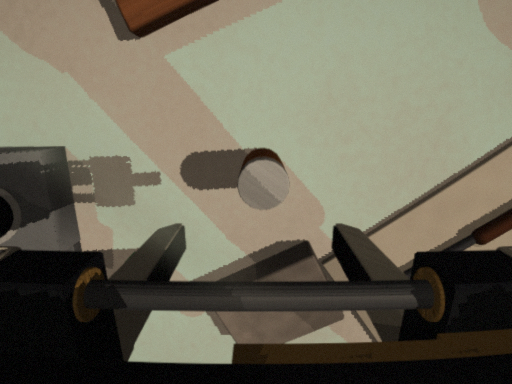

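Wrist view: jar_a's lid is centred at (263,185), within 2 px of where I predicted it. Descending to grasp it high.

Emit:
{"method": "play_rows", "body": {"targets": [[[0,0,0,5,-3.6,35,100],[0,0,0,5,-3.6,75,100],[0,0,0,5,-3.6,115,100],[0,0,0,5,-3.6,140,100],[0,0,0,5,-3.6,156,100],[0,0,0,5,-3.6,156,60],[0,0,0,5,-3.6,156,45],[0,0,0,5,-3.6,156,45],[0,0,0,5,-3.6,156,45],[0,0,0,5,-3.6,156,45]]], "force": 25}}

```text
time_s: 2.15
ee_pos: [0.5781, 0.2844, 0.0637]
orientation: [0.0, 0.821, 0.57, 0.0]
contact_force: [-1.8, -3.5, 2.5]
grip_width: 0.0574
```

Run:
```python
from h import *
s=sensors.state();print(s["time_s"],s["ee_pos"],s["contact_force"],s["grip_width"])
```

```text
2.15 [0.57805572 0.28443084 0.06372093] [-1.83838195 -3.5240639   2.47773554] 0.05744941867214313
```

Emit:
{"method": "play_rows", "body": {"targets": [[[0,0,0,-4,0,0,45],[0,0,0,-4,0,0,40],[0,0,0,-4,0,0,40],[0,0,0,-4,0,0,40]]], "force": 25}}

```text
time_s: 2.55
ee_pos: [0.5771, 0.2815, 0.0634]
orientation: [0.0, 0.821, 0.57, 0.001]
contact_force: [0.1, 0.6, 5.7]
grip_width: 0.0545
```

Emit:
{"method": "play_rows", "body": {"targets": [[[0,0,0,0,0,-10,40],[0,0,0,0,0,-35,40],[0,0,0,0,0,-70,40],[0,0,0,-5,0,-110,40],[0,0,0,-20,5,-145,40],[0,0,0,-45,15,-170,40],[0,0,0,-80,25,-185,40],[0,0,0,-120,35,-190,40],[0,0,0,-160,45,-190,40],[0,0,0,-200,55,-190,40]]]}}

```text
time_s: 3.55
ee_pos: [0.5571, 0.0728, 0.253]
orientation: [-0.0, 0.821, 0.57, -0.0]
contact_force: [0.6, -0.4, -2.3]
grip_width: 0.0546
```

Emit:
{"method": "play_rows", "body": {"targets": [[[0,0,0,-40,12,0,40],[0,0,0,-75,22,0,40],[0,0,0,-105,32,0,40],[0,0,0,-130,39,0,40],[0,0,0,-145,43,0,40],[0,0,0,-153,45,0,40],[0,0,0,-156,45,0,40],[0,0,0,-156,45,0,40]]]}}

```text
time_s: 4.35
ee_pos: [0.5457, -0.0865, 0.2526]
orientation: [-0.0, 0.821, 0.571, 0.0]
contact_force: [-0.9, 0.6, -2.9]
grip_width: 0.0544
```

```bash
cat > look.py <<'E'
import sys
from fit import *
s=sensors.state();m=imaging.camera_model("wrist");im=imaging.read_camera("wrist")
print(s["time_s"],s["ee_pos"],s["orientation"],s["contact_force"],s["grip_width"],s["joints"])
p=np.load("p.npy")
o=cv2.resize(im,None,fx=1.5,fy=1.5)
np.save(sys.argv[1]+".npy",{'m':m},allow_pickle=True)
cv2.imwrite(f"pics/{sys.argv[1]}.png",o)
for k,v in pts.items(): print(k,(proj(m,W(p,v))*1.5).round(0),end=' ')
E
python3 look.py w2
```

```text
4.35 [ 0.5457464  -0.08649975  0.25260665] [-2.54804259e-04  8.21127904e-01  5.70744164e-01  2.79653353e-05] [-0.89661045  0.58298218 -2.93834111] 0.05438859591987452 [ 0.03521522  0.35276235  0.02625863  1.96059749 -0.01289814  0.82865747
  1.2834015 ]
BL [341. 476.] BR [334. 305.] FR [440. 305.] FL [433. 476.] jb [387. 476.] d1 [398. 260.] d2 [357. 226.] d3 [356. 161.] d4 [399. 120.]
```

View pics/w2.png

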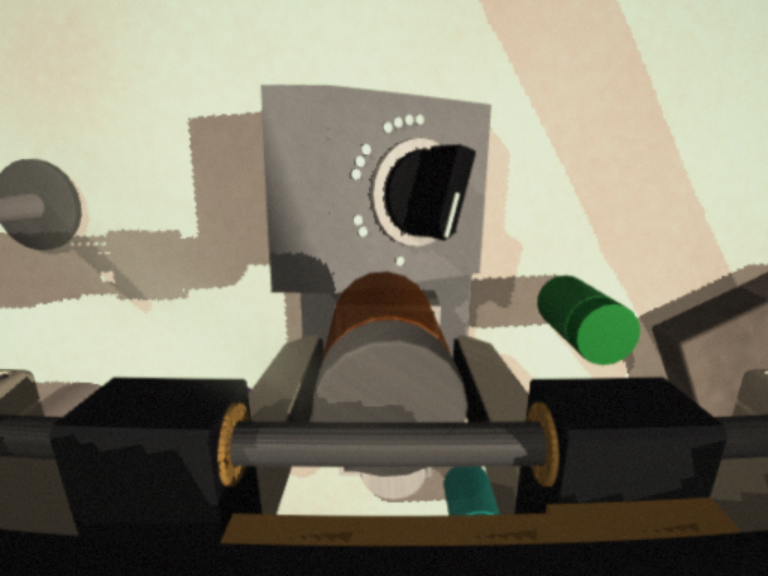

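Run:
```python
from fit import *
m=np.load("w2.npy",allow_pickle=True).item()['m']
obs[:]=[o for o in obs if o[1][0]=='d' or o[1] in('BR','jb')]
for k,v in {'d1':(400,261),'d2':(360.5,226),'d3':(361,161.5),'d4':(404,122.5)}.items(): obs+= [(m,k,np.array(v)/1.5-.17)]*2
r=least_squares(f,np.load("p.npy"),loss='soft_l1',x_scale=[.01,.01,.01]);p=r.x
print(p,np.degrees(p[2]))
for (mm,k,o),e in zip(obs,f(p).reshape(-1,2)):print('S' if mm is ms else 'T' if mm is mt else 'W',k,e.round(1),end=' ')
np.save("p2.npy",p)
print("\ncell_r",W(p,(0,.0395,.025)),"jb",W(p,pts['jb']),"grip",W(p,panel(0,0,.037)))
print(proj(m,W(p,pts['jb']))*1.5)
s=sensors.state();Rt=q2R(s["orientation"])
for t in [(0,.0395,.2),(0,.042,.2)]: print("shift",Rt.T@(W(p,t)-s["ee_pos"])*1e3)
```

```text
[ 0.58556367 -0.10012203 -1.94132696] -111.22984156252379
S BR [0.7 0.1] S d1 [0.4 1. ] S d2 [0.3 1.3] S d3 [0.3 0.6] S d4 [0.8 1. ] S jb [-1.5 -1.5] T BR [-0.8  0.1] T d1 [-0.   0.1] T d2 [-0.6  0. ] T d3 [0.1 0.3] T d4 [-0.2  0.5] T jb [ 1.8 -0.3] W d1 [0.2 0.3] W d1 [0.2 0.3] W d2 [0.  0.3] W d2 [0.  0.3] W d3 [-0.3  0.3] W d3 [-0.3  0.3] W d4 [-0.3 -0.6] W d4 [-0.3 -0.6] 
cell_r [ 0.62238302 -0.11442538  0.025     ] jb [ 0.70161452 -0.14520474  0.125     ] grip [ 0.50629138 -0.02802381  0.11704294]
[386.30939904 477.0237365 ]
shift [1.14974806e-02 8.15944770e+01 5.25483034e+01]
shift [-2.64890854e-02  8.40941882e+01  5.25474183e+01]
```

Wrist view: knob with its line towards the one-dot mark, dots at (400,261), (360,226), (361,162) and (404,123). These match the fit to within 1 px. jar_a is held upright. Moving over the right cell and down to just above the rim.

Emit:
{"method": "play_rows", "body": {"targets": [[[0,0,0,0,12,0,40],[0,0,0,0,32,0,40],[0,0,0,0,54,5,40],[0,0,0,0,70,20,40],[0,0,0,0,77,45,40],[0,0,0,0,78,70,40],[0,0,0,0,78,90,40],[0,0,0,0,78,102,40],[0,0,0,0,78,107,40],[0,0,0,0,78,107,40]]]}}

```text
time_s: 5.4
ee_pos: [0.6192, -0.1143, 0.1453]
orientation: [-0.0, 0.821, 0.571, -0.0]
contact_force: [0.8, 0.6, -3.3]
grip_width: 0.0547
```

Run:
```python
from h import *
s=sensors.state();print(s["time_s"],s["ee_pos"],s["contact_force"])
a=imaging.read_camera("scene");b=imaging.read_camera("top")
c=cv2.resize(a[120:245,180:330],(600,500),interpolation=cv2.INTER_CUBIC)
cv2.imwrite("pics/p1.png",c)
```

```text
5.4 [ 0.61924046 -0.11429124  0.14534647] [ 0.79556559  0.61495433 -3.30044108]
```

View pics/p1.png

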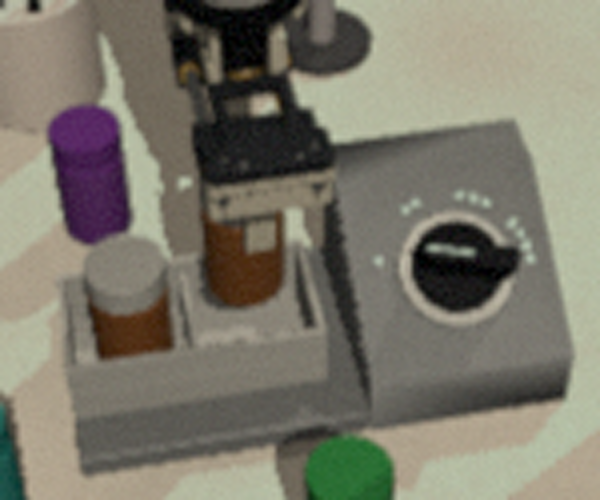

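View: jar_a hangs over the middle of the right cell, its bottom at about (243,285), and the cell opening is centred at about (249,301) on the rim plane. Descending.

Emit:
{"method": "play_rows", "body": {"targets": [[[0,0,0,0,0,6,40],[0,0,0,0,0,16,40],[0,0,0,0,0,27,40],[0,0,0,0,0,37,40],[0,0,0,0,0,44,40],[0,0,0,0,0,49,40],[0,0,0,0,0,51,40],[0,0,0,0,0,52,40]]]}}

```text
time_s: 6.3
ee_pos: [0.6189, -0.1146, 0.0934]
orientation: [-0.0, 0.821, 0.57, -0.0]
contact_force: [-0.4, -0.1, -2.6]
grip_width: 0.0545
```

Emit:
{"method": "play_rows", "body": {"targets": [[[0,0,0,0,0,1,40],[0,0,0,0,0,2,40],[0,0,0,0,0,3,40]]]}}

```text
time_s: 6.6
ee_pos: [0.6191, -0.1146, 0.0909]
orientation: [0.0, 0.821, 0.57, 0.0]
contact_force: [0.1, -0.1, -3.1]
grip_width: 0.0543
```

Emit:
{"method": "play_rows", "body": {"targets": [[[0,0,0,0,0,0.7,40],[0,0,0,0,0,1.4,40],[0,0,0,0,0,1.4,40]]]}}

```text
time_s: 6.9
ee_pos: [0.6189, -0.1146, 0.0892]
orientation: [0.0, 0.821, 0.57, -0.0]
contact_force: [0.4, 0.6, -3.5]
grip_width: 0.0541
```

Emit:
{"method": "play_rows", "body": {"targets": [[[0,0,0,0,0,0.7,40],[0,0,0,0,0,1,40],[0,0,0,0,0,1,40]]]}}

```text
time_s: 7.2
ee_pos: [0.6192, -0.1147, 0.0885]
orientation: [0.0, 0.821, 0.57, 0.0]
contact_force: [-0.5, 0.1, -0.1]
grip_width: 0.0547
```

The jar's weight now rests on the floor (force fell from -3.5 to 0). Releasing and rising.

Emit:
{"method": "play_rows", "body": {"targets": [[[0,0,0,0,0,0,62],[0,0,0,0,0,0,75],[0,0,0,0,0,0,85],[0,0,0,0,0,0,85]]]}}

```text
time_s: 7.6
ee_pos: [0.619, -0.1145, 0.0883]
orientation: [0.0, 0.821, 0.57, 0.0]
contact_force: [-0.1, -0.7, -0.5]
grip_width: 0.0761
```

Emit:
{"method": "play_rows", "body": {"targets": [[[0,0,0,0,0,-10,85],[0,0,0,0,0,-30,85],[0,0,0,0,0,-60,85],[0,0,0,0,0,-95,85],[0,0,0,0,-10,-125,85],[0,0,0,0,-30,-145,85],[0,0,0,0,-60,-155,60],[0,0,0,0,-85,-160,55],[0,0,0,0,-95,-160,55],[0,0,0,0,-95,-160,55]]]}}

```text
time_s: 8.6
ee_pos: [0.5293, -0.0811, 0.249]
orientation: [0.0, 0.821, 0.571, 0.0]
contact_force: [-0.0, -1.0, 0.6]
grip_width: 0.0533
```

```bash
python3 - <<'E'
from fit import *
s=sensors.state();print(s["time_s"],s["ee_pos"],s["contact_force"],s["grip_width"],s["joints"])
p=np.load("p2.npy");Rt=q2R(s["orientation"])
Rw=R.from_euler('z',p[2]).as_matrix()
n=Rw@[-.5,0,c30]
for phi in (75,-25):
    f_=np.radians(phi);ptr=Rw@(np.cos(f_)*np.array([c30,0,.5])+np.sin(f_)*np.array([0,1,0]))
    z=-n
    for sg in(1,-1):
        y=sg*ptr; x=np.cross(y,z);T=np.column_stack([x,y,z])
        print(phi,sg,"rotvec",R.from_matrix(Rt.T@T).as_rotvec().round(3))
        for h in(.12,.06,0): print("   h",h,"TCP shift mm",(Rt.T@(W(p,panel(0,0,.037+h-.0188))-s["ee_pos"])*1e3).round(1))
b=imaging.read_camera("scene");cv2.imwrite("pics/p2.png",cv2.resize(b[120:245,180:330],(600,500),interpolation=cv2.INTER_CUBIC))
E
python3 look.py w3
```

```text
8.6 [ 0.52934835 -0.08109812  0.24899748] [-0.03434424 -0.98016878  0.56375562] 0.053344770333472964 [ 0.02559438  0.3353498   0.0271465   2.00098269 -0.0125357   0.80452551
  1.27450783]
75 1 rotvec [-0.064 -0.522  0.27 ]
   h 0.12 TCP shift mm [ 92.3 -39.4  44.3]
   h 0.06 TCP shift mm [ 62.3 -39.9  96.3]
   h 0 TCP shift mm [ 32.2 -40.4 148.2]
75 -1 rotvec [ 0.746 -0.092 -2.775]
   h 0.12 TCP shift mm [ 92.3 -39.4  44.3]
   h 0.06 TCP shift mm [ 62.3 -39.9  96.3]
   h 0 TCP shift mm [ 32.2 -40.4 148.2]
-25 1 rotvec [-0.522 -0.339  1.968]
   h 0.12 TCP shift mm [ 92.3 -39.4  44.3]
   h 0.06 TCP shift mm [ 62.3 -39.9  96.3]
   h 0 TCP shift mm [ 32.2 -40.4 148.2]
-25 -1 rotvec [ 0.301 -0.463 -1.093]
   h 0.12 TCP shift mm [ 92.3 -39.4  44.3]
   h 0.06 TCP shift mm [ 62.3 -39.9  96.3]
   h 0 TCP shift mm [ 32.2 -40.4 148.2]
8.65 [ 0.53039216 -0.08145631  0.2486713 ] [3.75296534e-04 8.21265289e-01 5.70546247e-01 4.06006812e-04] [0.15006548 0.5387475  0.3595834 ] 0.05192107077612527 [ 0.02587932  0.33697767  0.02740337  1.99930295 -0.01244233  0.80436624
  1.27470396]
BL [342. 491.] BR [335. 324.] FR [441. 324.] FL [434. 492.] jb [388. 495.] d1 [399. 281.] d2 [358. 248.] d3 [357. 185.] d4 [399. 143.]
```

View pics/w3.png

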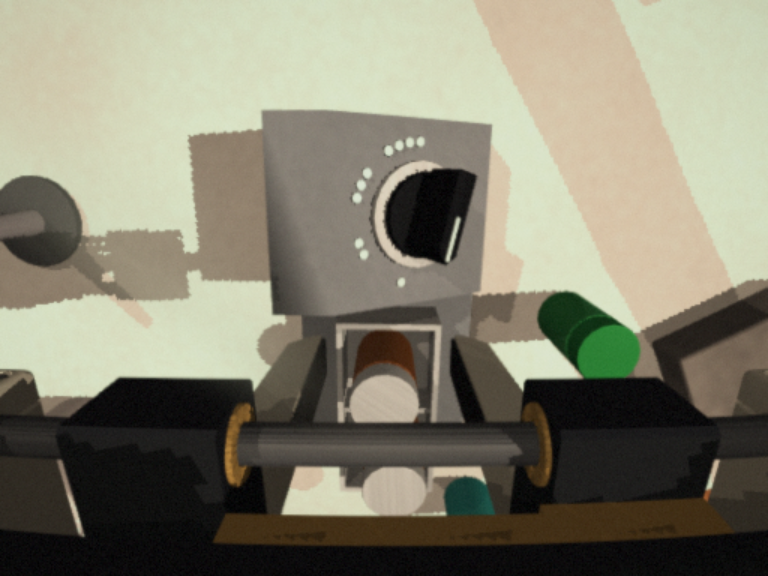

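Wrist view: both jars stand upright in their cells (lids at about (384,398) and (393,492)). The knob still points at the one-dot mark. Joint 7 has too little range for this turn, so I'll grip half a turn round. Unwinding now, at a safe height.

Emit:
{"method": "play_rows", "body": {"targets": [[[0.037,-0.005,-0.139,9,-4,0,55],[0.075,-0.009,-0.278,18,-8,0,55],[0.112,-0.014,-0.416,27,-12,0,55],[0.149,-0.018,-0.555,36,-16,0,55],[0.187,-0.023,-0.694,45,-20,0,55],[0.224,-0.028,-0.833,54,-24,0,55],[0.261,-0.032,-0.971,63,-28,0,55],[0.298,-0.037,-1.11,72,-32,0,55],[0.336,-0.041,-1.249,81,-36,0,55],[0.373,-0.046,-1.388,90,-39,0,55]]]}}

```text
time_s: 9.7
ee_pos: [0.5261, 0.0166, 0.2473]
orientation: [-0.129, 0.253, 0.952, -0.115]
contact_force: [0.1, -0.5, -0.2]
grip_width: 0.0512
```

```bash
cat > knob.py <<'E'
from fit import *
import sys
phi=float(sys.argv[1]);hs=[float(a) for a in sys.argv[2:]]
s=sensors.state();p=np.load("p2.npy");Rt=q2R(s["orientation"])
Rw=R.from_euler('z',p[2]).as_matrix();z=-(Rw@[-.5,0,c30])
f_=np.radians(phi);y=-(Rw@(np.cos(f_)*np.array([c30,0,.5])+np.sin(f_)*np.array([0,1,0])))
T=np.column_stack([np.cross(y,z),y,z])
print(s["time_s"],"rv",R.from_matrix(Rt.T@T).as_rotvec().round(3),"J",s["joints"].round(2),"F",s["contact_force"].round(1),"w",s["grip_width"])
for h in hs: print(h,(Rt.T@(W(p,panel(0,0,.037+h-.0188))-s["ee_pos"])*1e3).round(1))
# heading of the tool in panel terms
P=Rw@np.column_stack([[c30,0,.5],[0,1,0],[-.5,0,c30]]);a=P.T@(-Rt[:,1]);print("tool -y points at phi",np.degrees(np.arctan2(a[1],a[0])))
E
python3 knob.py 75 .12
```

```text
9.7 rv [ 0.372 -0.048 -1.383] J [ 0.01  0.49 -0.31  1.8   0.22  1.22  2.22] F [ 0.1 -0.5 -0.2] w 0.05115960673526727
0.12 [-5.5 13.6 40.1]
tool -y points at phi -6.80704184242154
```

Joint 7's sign is the opposite of what I assumed, so the first option (no half turn) is the one with room. Going back to it.

```bash
sed -i 's/y=-(Rw/y=(Rw/; s/-Rt\[:,1\]/Rt[:,1]/; s/tool -y/tool +y/' knob.py; python3 knob.py 75 .12 .1
```

```text
9.7 rv [-0.05  -0.39   1.725] J [ 0.01  0.49 -0.31  1.8   0.22  1.22  2.22] F [ 0.1 -0.5 -0.2] w 0.05115960673526727
0.12 [-5.5 13.6 40.1]
0.1 [-10.5   9.   59. ]
tool +y points at phi 173.1929581575785
```

Emit:
{"method": "play_rows", "body": {"targets": [[[-0.004,-0.032,0.141,0,1,2,55],[-0.008,-0.064,0.283,-1,3,5,55],[-0.012,-0.096,0.424,-1,4,8,55],[-0.016,-0.128,0.566,-2,5,12,55],[-0.02,-0.16,0.707,-2,6,16,55],[-0.025,-0.192,0.849,-3,7,20,55],[-0.029,-0.224,0.99,-3,9,24,55],[-0.033,-0.256,1.131,-4,10,28,55],[-0.037,-0.288,1.273,-4,11,32,55],[-0.041,-0.32,1.414,-5,12,35,55]]]}}

```text
time_s: 10.7
ee_pos: [0.5249, 0.0188, 0.2101]
orientation: [0.123, 0.793, 0.565, -0.189]
contact_force: [-0.0, -0.5, 0.2]
grip_width: 0.0511
```

```bash
python3 knob.py 75 .1 .08
```

```text
10.7 rv [-0.009 -0.069  0.3  ] J [-0.45  0.5   0.13  1.94  0.33  1.03  0.69] F [-0.  -0.5  0.2] w 0.05110072690322189
0.1 [ 1.2 -0.3 24.8]
0.08 [-0.2 -0.3 44.7]
tool +y points at phi 92.17508888051327
```

Emit:
{"method": "play_rows", "body": {"targets": [[[-0.004,-0.03,0.13,0,0,6,55],[-0.008,-0.062,0.265,0,0,14,55],[-0.009,-0.069,0.3,0,0,22,55],[-0.009,-0.069,0.3,0,0,25,55],[-0.009,-0.069,0.3,0,0,25,55]]]}}

```text
time_s: 11.2
ee_pos: [0.5203, 0.0084, 0.1878]
orientation: [0.172, 0.86, 0.44, -0.193]
contact_force: [-0.1, -0.2, -0.0]
grip_width: 0.0515
```

```bash
python3 knob.py 75 .1 .04 0
python3 - <<'E'
from fit import *
s=sensors.state();m=imaging.camera_model("wrist");im=imaging.read_camera("wrist");p=np.load("p2.npy")
np.save("w4.npy",{'m':m,'s':s},allow_pickle=True)
o=cv2.resize(im,None,fx=1.5,fy=1.5);cv2.imwrite("pics/w4.png",o)
pr=lambda P:(proj(m,W(p,P))*1.5).round(0)
for i,a in enumerate([75,25,-25,-75]):print('d',i+1,pr(panel(a,.053)),end=' ')
print("axis top",pr(panel(0,0,.048)),"pointer tip top",pr(panel(75,.03,.048)),"blunt",pr(panel(255,.034,.048)))
E
```

```text
11.2 rv [-0.    -0.     0.007] J [-0.52  0.56  0.22  1.96  0.33  1.    0.4 ] F [-0.1 -0.2 -0. ] w 0.05151488440568948
0.1 [ 1.5 -0.3 -0.4]
0.04 [ 1.5 -0.3 59.6]
0.0 [ 1.5 -0.3 99.6]
tool +y points at phi 75.4089616460936
d 1 [389. 355.] d 2 [331. 330.] d 3 [313. 270.] d 4 [350. 215.] axis top [390. 305.] pointer tip top [389. 353.] blunt [390. 246.]
```

View pics/w4.png

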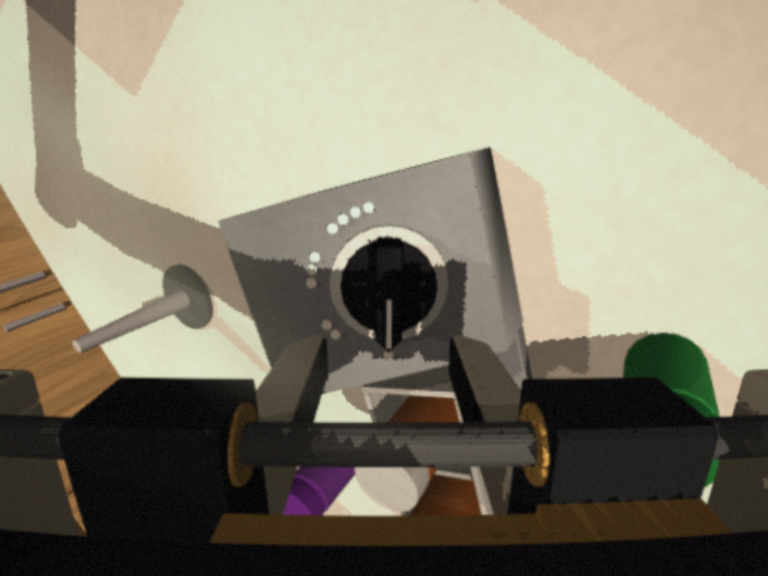

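Wrist view: the white pointer line runs from (389,300) to (389,352), on the predicted axis, and the dots are within 2–3 px. Descending onto the bar.

Emit:
{"method": "play_rows", "body": {"targets": [[[0,0,0,1,0,10,55],[0,0,0,1.5,0,28,55],[0,0,0,1.5,0,48,55],[0,0,0,1.5,0,66,55],[0,0,0,1.5,0,80,55],[0,0,0,1.5,0,90,55],[0,0,0,1.5,0,95,55],[0,0,0,1.5,0,98,55],[0,0,0,1.5,0,98,55]]]}}

```text
time_s: 12.15
ee_pos: [0.5031, -0.036, 0.1028]
orientation: [0.172, 0.86, 0.439, -0.192]
contact_force: [0.0, 0.4, 0.6]
grip_width: 0.0507
```

Emit:
{"method": "play_rows", "body": {"targets": [[[0,0,0,0,0,0,35],[0,0,0,0,0,0,25],[0,0,0,0,0,0,15],[0,0,0,0,0,0,10],[0,0,0,0,0,0,5],[0,0,0,0,0,0,5]]], "force": 35}}

```text
time_s: 12.75
ee_pos: [0.5027, -0.0364, 0.1033]
orientation: [0.172, 0.86, 0.439, -0.193]
contact_force: [-0.6, -0.5, 4.5]
grip_width: 0.0156
```

```bash
python3 knob.py 75 0;python3 knob.py -25 0
```

```text
12.75 rv [-0.    -0.     0.005] J [-0.47  0.66  0.24  2.08  0.39  0.77  0.36] F [-0.6 -0.5  4.5] w 0.015622243818024002
0.0 [1.  0.  2.3]
tool +y points at phi 75.30563316778411
12.75 rv [-0.    -0.     1.751] J [-0.47  0.66  0.24  2.08  0.39  0.77  0.36] F [-0.6 -0.5  4.5] w 0.015622243818024002
0.0 [1.  0.  2.3]
tool +y points at phi 75.30563316778411
```

Emit:
{"method": "play_rows", "body": {"targets": [[[0,0,0.04,0,0,0,5],[0,0,0.1,0,0,0,5],[0,0,0.18,0,0,0,5],[0,0,0.26,0,0,0,5],[0,0,0.34,0,0,0,5],[0,0,0.42,0,0,0,5],[0,0,0.5,0,0,0,5],[0,0,0.58,0,0,0,5],[0,0,0.66,0,0,0,5],[0,0,0.74,0,0,0,5]]]}}

```text
time_s: 13.75
ee_pos: [0.503, -0.0362, 0.1032]
orientation: [0.23, 0.961, 0.097, -0.117]
contact_force: [-0.0, 0.7, 2.8]
grip_width: 0.0158
```

```bash
python3 knob.py -25 0; python3 -c "
from h import *;s=sensors.state();print(s['moment'])"
```

```text
13.75 rv [-1.000e-03 -1.000e-03  1.007e+00] J [-0.62  0.7   0.47  2.09  0.21  0.72 -0.18] F [-0.   0.7  2.8] w 0.015782347719012175
0.0 [ 0.5 -0.6  2.3]
tool +y points at phi 32.723154908129075
[-0.10719634  0.04358606 -0.10545663]
```

Emit:
{"method": "play_rows", "body": {"targets": [[[0,0,0.08,0,0,0,5],[0,0,0.17,0,0,0,5],[0,0,0.27,0,0,0,5],[0,0,0.37,0,0,0,5],[0,0,0.47,0,0,0,5],[0,0,0.57,0,0,0,5],[0,0,0.67,0,0,0,5],[0,0,0.76,0,0,0,5],[0,0,0.84,0,0,0,5],[0,0,0.9,0,0,0,5]]]}}

```text
time_s: 14.75
ee_pos: [0.5033, -0.0364, 0.1031]
orientation: [0.258, 0.908, -0.331, -0.005]
contact_force: [0.6, -1.5, 2.9]
grip_width: 0.016
```

```bash
python3 knob.py -25 0; python3 -c "
from h import *;s=sensors.state();print(s['moment'])"
```

```text
14.75 rv [-0.001 -0.001  0.108] J [-0.77  0.78  0.74  2.09 -0.06  0.68 -0.78] F [ 0.6 -1.5  2.9] w 0.01599685919454768
0.0 [-0.5 -0.6  2.3]
tool +y points at phi -18.8332175848887
[-0.31869444  0.0563317   0.09652369]
```

Final 0.1 rad, then release and back off along the knob axis.

Emit:
{"method": "play_rows", "body": {"targets": [[[0,0,0.06,0,0,0,5],[0,0,0.1,0,0,0,5],[0,0,0.105,0,0,0,5],[0,0,0.105,0,0,0,5],[0,0,0.105,0,0,0,25],[0,0,0.105,0,0,0,45],[0,0,0.105,0,0,0,55],[0,0,0.105,0,0,0,55]]]}}

```text
time_s: 15.55
ee_pos: [0.5029, -0.0358, 0.1027]
orientation: [0.258, 0.89, -0.376, 0.008]
contact_force: [-0.2, 0.2, -0.0]
grip_width: 0.0426
```

```bash
python3 knob.py -25 0
```

```text
15.55 rv [-0.001  0.     0.006] J [-0.79  0.8   0.76  2.1  -0.1   0.68 -0.84] F [-0.2  0.2 -0. ] w 0.04255624878388656
0.0 [ 0.2 -0.3  2.1]
tool +y points at phi -24.633067643002295
```

Emit:
{"method": "play_rows", "body": {"targets": [[[0,0,0,0,0,-8,55],[0,0,0,0,0,-25,55],[0,0,0,0,0,-45,55],[0,0,0,0,0,-70,55],[0,0,0,0,0,-95,55],[0,0,0,0,0,-115,55],[0,0,0,0,0,-125,55],[0,0,0,0,0,-130,55],[0,0,0,0,0,-130,55]]]}}

```text
time_s: 16.45
ee_pos: [0.5264, 0.0246, 0.2156]
orientation: [0.258, 0.89, -0.376, 0.008]
contact_force: [-0.2, -0.4, -0.5]
grip_width: 0.0512
```

Run:
```python
from fit import *
s=sensors.state();m=imaging.camera_model("wrist");im=imaging.read_camera("wrist");p=np.load("p2.npy")
print(s["time_s"],s["contact_force"])
o=np.zeros((560,800,3),np.uint8)
o[:384,:512]=im
a=imaging.read_camera("scene");t=imaging.read_camera("top")
o[:250,512:800]=cv2.resize(a[120:245,180:324],(288,250))
o[250:550,512:762]=cv2.resize(t[135:255,205:305],(250,300))
o[384:554,:227]=cv2.resize(a,(227,170));o[384:554,240:467]=cv2.resize(t,(227,170))
cv2.imwrite("pics/end.png",o)
pr=lambda P:proj(m,W(p,P)).round(0)
print("d3",pr(panel(-25,.053)),"axis top",pr(panel(0,0,.048)),"tip at 3",pr(panel(-25,.03,.048)))
```

```text
16.45 [-0.20115998 -0.38853017 -0.45122621]
d3 [259. 224.] axis top [259. 192.] tip at 3 [259. 221.]
```

View pics/end.png

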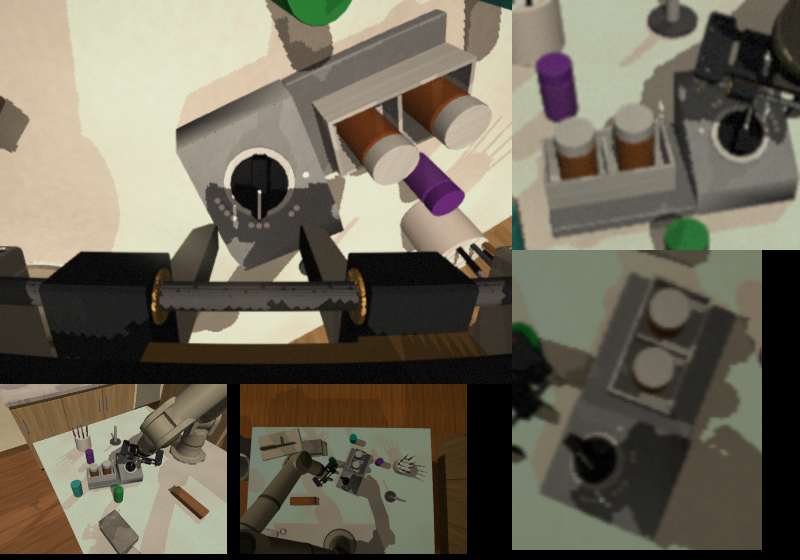

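The pointer line at (259,190)–(259,220) aims at the three-dot row at (259,225). Both jars stand upright in their cells and the gripper is clear of everything.

```bash
python3 -c "
from h import *;print(finish_job())"
```

```text
the job is handed in; nothing more can be done
None
```

The job is done and handed in at about 16.6 s of the 59 s allowed; the hand-in gives no verdict.

- **Jar:** I set jar_a down upright in the right cell. The measured force went from −3.5 N to about 0 as the floor took its weight, and only then did I open the fingers.
- **Knob:** I gripped the bar and turned it 100° clockwise from the one-dot to the three-dot mark. The tool stopped 0.006 rad short of the mark, so it never went past it, and then I let go and backed off.

**Last checks:**
- The wrist picture shows the pointer on the three-dot row, within about 1 px of the prediction.
- Both jars stand upright in their cells.
- The other things show no visible shift in the final overview, though I did not measure them.
- The force on the tool was about 0, and the gripper was clear of everything.

**Disagreements:**
- In my first fit of the warmer's position, the rim corners were up to 3 px off in both fixed views. I relied mainly on the panel dots afterwards.
- jar_b appeared about 5 mm off its cell centre in the first pictures, before I had moved anything near it.
- I first turned the wrist the wrong way for the knob, because I had joint 7's sign reversed. That cost about 2 s, and the wrist touched nothing.

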